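# Fill the condiment block and leave the look-alike jars

## Task

Fill the wooden condiment block for the table: put the green-capped spice jar in the well with the green disc, the gold-capped spice jar in the well with the yellow disc, the dark wooden pepper mill in the well with the white disc and the brown dropper bottle in the well with the black disc, each standing upright on its disc. Leave the two look-alike jars, with the red and the blue cap, standing where they are.

Things in the scene. Friction and masses are not known exactly. Their poses are not given: they have to be found in the camera images.
- green_jar_mid (a point): Glass spice jar with a GREEN cap, round, 46 mm across, 106 mm tall, about 110 g, standing loose on the table. Best gripped from above round or just under the cap, 75 to 85 mm up, as a short gripper's body would meet its top if it reached for the middle. The point is on the upright axis, half-way up; z points up.
- gold_jar_mid (a point): Glass spice jar with a GOLD (yellow-brown) cap, round, 42 mm across, 106 mm tall, about 110 g, standing loose on the table. Best gripped from above round or just under the cap, 75 to 85 mm up, as a short gripper's body would meet its top if it reached for the middle. The point is on the upright axis, half-way up; z points up.
- mill_mid (a point): DARK-BROWN WOODEN pepper mill with a small steel knob on top, round, foot 44 mm across, body 40 mm, a head 38 mm across from 64 to 82 mm height, knob top at 98 mm, about 110 g, standing loose on the table. Best gripped round the head. The point is on the upright axis, half-way up; z points up.
- dropper_mid (a point): Small BROWN glass dropper bottle with a slim BLACK dropper top, round, 33 mm across up to 62 mm height, then a 24 mm collar up to 77 mm and a 13 mm rubber bulb above, 102 mm tall, about 70 g, standing loose on the table. Best gripped at its shoulder, 60 to 66 mm up. The point is on the upright axis, half-way up; z points up.
- red_jar_mid (a point): Look-alike that stays: jar with a RED cap, round, 44 mm across, 104 mm tall, about 110 g, loose. The point is on the upright axis, half-way up; z points up.
- blue_jar_mid (a point): Look-alike that stays: jar with a BLUE cap, round, 44 mm across, 104 mm tall, about 110 g, loose. The point is on the upright axis, half-way up; z points up.
- green_disc: GREEN disc, 63 mm across, 3 mm thick, on the floor of a round well in the fixed brown wooden block; its top is 11 mm above the table. The point: centre of its underside, on the well's axis, 8 mm above the table. Well 66 mm across, rim 28 mm above the table. Block 176 mm square, four wells in a square at 88 mm centres, parallel to its sides; which disc is in which well, and the block's place and turn, vary.
- yellow_disc: YELLOW disc, 63 mm across, 3 mm thick, on the floor of a round well in the fixed brown wooden block; its top is 11 mm above the table. The point: centre of its underside, on the well's axis, 8 mm above the table. Well 66 mm across, rim 28 mm above the table. Block 176 mm square, four wells in a square at 88 mm centres, parallel to its sides; which disc is in which well, and the block's place and turn, vary.
- white_disc: WHITE disc, 63 mm across, 3 mm thick, on the floor of a round well in the fixed brown wooden block; its top is 11 mm above the table. The point: centre of its underside, on the well's axis, 8 mm above the table. Well 66 mm across, rim 28 mm above the table. Block 176 mm square, four wells in a square at 88 mm centres, parallel to its sides; which disc is in which well, and the block's place and turn, vary.
- black_disc: BLACK disc, 63 mm across, 3 mm thick, on the floor of a round well in the fixed brown wooden block; its top is 11 mm above the table. The point: centre of its underside, on the well's axis, 8 mm above the table. Well 66 mm across, rim 28 mm above the table. Block 176 mm square, four wells in a square at 88 mm centres, parallel to its sides; which disc is in which well, and the block's place and turn, vary.

How it is judged:
By the outcome, as a careful person would: the job done as asked, in the order asked, and still so for the second after the job is handed in, with the robot touching nothing.
It also fails if it takes over 99 s, if anything falls off the work surface, if the arm or the gripper's body presses on something with over 40 N, if the wrist force passes 120 N, or if a joint passes its speed limit or range.

## Robot

A 7-joint arm with a two-finger parallel gripper is mounted at the origin on a cart in front of the work surface, level with it; the furniture and walls round the work are solid. World frame = base frame: x ahead of the robot, y to its left, z up, the work surface at z = 0. Lengths are in m, angles in rad, forces in N, time in s.
With the tool pointing down it reaches from about 0.425 to 0.925 m from the base axis. Payload 6.8 kg.
Tool frame: the origin (TCP) lies at the very end of the fingers, on their centre line; the grasp point (between the pads) lies 19 mm behind it; z points along the fingers, y is the line along which they close (so a half turn about z gives the same grasp; the last joint's range is limited). The gripper opens to 85 mm and grips with 20 to 120 N. Pads are 22 mm wide; open, the fingers measure 114 mm over their backs; the gripper's body (76 mm by 85 mm) begins 54 mm behind the grasp point. The pads swing forward as they close: fully open they stand 13 mm farther back than shut.
Start: joints at [-1.283, 0.477, 0.022, 1.555, -0.011, 1.109, -0.083], TCP at [0.26, 0.623, 0.204] pointing down, gripper open.
Joint ranges: [-2.96, 2.96], [-0.34, 2.1], [-1.41, 1.46], [0.24, 2.44], [-1.37, 4.51], [0.17, 1.92], [-2.96, 2.96]. Speed limits (rad/s): [2.39, 2.39, 3.14, 3.14, 3.14, 3.14, 3.14].

## Interface

Orientations are given as [roll, pitch, yaw] about the fixed x, y, z axes, in that order (R = Rz(yaw) Ry(pitch) Rx(roll)).
In Python, from rig import telemetry, imaging, job gives the robot as it stands. The module is installed in compiled form; this text tells all that it offers.
- The arm moves only by the tool apply_moves, never from a script. Its argument "motion" is a list that holds one entry, the list of rows, each a list of 5 numbers: the shift along the world's x, y, z in m, then the turn about the world's z in degrees, then the closure, from -1 (fully open) to 1 (shut), so that 0 is half open. In form: [[[x, y, z, yaw, hand], ...]]. A call has 1 to 20 rows; each row is the pose to reach, as a shift and turn from the pose commanded when the call began; what a row does not reach only later rows make up. A row lasts 1/8 s, in which the tool goes at most 62.5 mm and 10.7 degrees, less where a joint would pass 70% of its speed; a pose out of reach is approached as far as the arm can. A call with a gripper value outside its range is refused whole. The fingers move at their own pace and stop on an object; "grip_force" is the grip in N (left out, the last holds). Time passes only in rows, so rows that repeat a pose let the fingers close. It gives the time, the measured TCP pose, the force, the opening and the grip force at its end, in the units of the state.
- telemetry.state(): the state, without advancing time (a new reading comes with each control period).
- imaging.snapshot(name): name is "scene" or "top"; returns (picture, depth): 480x640x3 uint8, red, green, blue; 480x640 float32, m along the optical axis (not along the pixel's ray), 0 where there is no reading.
- imaging.get_calibration(name): a dict with "intrinsics" (3x3 intrinsics, pixels), "k1" (the pictures are not rectified: a ray, as slopes to the right and down, at radius r is drawn at 1 + k1 r^2 times it, then the intrinsics apply), "T" (4x4, takes a point from camera to world coordinates). Camera axes: x right, y down, z forward; pixel columns grow to the right and rows downward; lengths in m; the calibration is good to about 2 mm. A picture is of the moment at which its call begins. get_calibration takes no time and is no camera call.
- job.finish_job(): hands the job in; it is judged then, once.
The state is a dict: "clock": time; "joint_positions": joint angles; "qvel": joint speeds; "joint_torque": joint torques, N m; "tcp_pos": TCP position; "tool_rot": TCP orientation; "ft_force": force on the tool from outside, world axes, zero at the start; "ft_torque": the same for the moment, N m; "width": finger opening in m; "grip_force": force on a finger pad.
Only numpy, scipy, OpenCV 4.12 (cv2) and the standard library are available. Lean on these libraries where they do the work, as an engineer would, in place of code of your own. Each camera call takes 0.05 s, during which the arm holds its last target. There are 200 camera calls.

## Working session

There is one attempt and no reset: what is moved stays moved. The work goes in short steps, Python scripts to look and compute and a tool call to move; the robot and the scene stay as the last step left them, time stands still between calls to the robot, and variables do not carry over. Pictures are saved under pics/ and viewed, at most 14 in all, crops included, and the job is handed in when it is done.

Besides the shell and the picture viewer there is one more tool, called after ">>>" as a command line: name --argument value ..., lists and objects as JSON in quotes. apply_moves: Moves the arm, as the interface text tells. Its arguments: {"type":"object","properties":{"motion":{"type":"array"},"grip_force":{"type":"number"}},"required":["motion"]}

```bash
mkdir -p pics; cat > h.py <<'E'
import numpy as np, cv2
from rig import telemetry, imaging, job
def grab(n,fn=None):
    p,d=imaging.snapshot(n)
    if fn: cv2.imwrite('pics/'+fn,p[:,:,::-1])
    return p,d
def ray(n,uv):
    c=imaging.get_calibration(n);K=np.array(c['intrinsics']);T=np.array(c['T'])
    uv=np.atleast_2d(uv).astype(float)
    a=(uv-K[[0,1],[2,2]])/K[[0,1],[0,1]]; s=a.copy()
    for _ in range(20): s=a/(1+c['k1']*(s**2).sum(1,keepdims=True))
    d=np.c_[s,np.ones(len(s))]@T[:3,:3].T
    return T[:3,3],d
def onplane(n,uv,z):
    o,d=ray(n,uv); return o+d*((z-o[2])/d[:,2:])
E
python3 - <<'E'
from h import *
for n in('scene','top'):
    p,d=grab(n,n+'0.png'); np.save(n+'0.npy',d); c=imaging.get_calibration(n); print(n,np.round(c['T'],3).tolist(),c['k1'],np.round(c['intrinsics'],1).tolist())
print(telemetry.state())
E
```

```text
scene [[0.5, -0.485, 0.717, -0.363], [-0.866, -0.291, 0.407, -0.453], [0.011, -0.825, -0.565, 0.777], [0.0, 0.0, 0.0, 1.0]] -0.13763361933525364 [[569.5, 0.0, 315.8], [0.0, 569.5, 240.9], [0.0, 0.0, 1.0]]
top [[-0.294, -0.924, 0.244, 0.189], [-0.956, 0.286, -0.07, 0.135], [-0.005, -0.254, -0.967, 1.374], [0.0, 0.0, 0.0, 1.0]] -0.20127529122759072 [[588.8, 0.0, 322.0], [0.0, 588.8, 243.6], [0.0, 0.0, 1.0]]
{'clock': 0.1, 'joint_positions': array([-1.28310016,  0.47772153,  0.0223753 ,  1.5563509 , -0.01150109,
        1.10928153, -0.08309465]), 'qvel': array([-0.00048226, -0.00156879, -0.00086249, -0.00280007, -0.00085893,
       -0.00182534,  0.00165205]), 'joint_torque': array([ 3.73110117e-03, -5.97763932e+01,  1.61345467e+00, -2.81954277e+01,
        1.28611136e-02,  5.08533034e-03,  8.28396765e-06]), 'tcp_pos': array([0.26005269, 0.62227514, 0.20342157]), 'tool_rot': array([-3.13996538e+00,  1.32632353e-04,  2.74579250e+00]), 'ft_force': array([-0.38078043, -0.9447085 ,  0.68777206]), 'ft_torque': array([0.01748891, 0.02311067, 0.0454307 ]), 'grip_force': 0.0, 'width': 0.08505034878419837}
```

View pics/scene0.png

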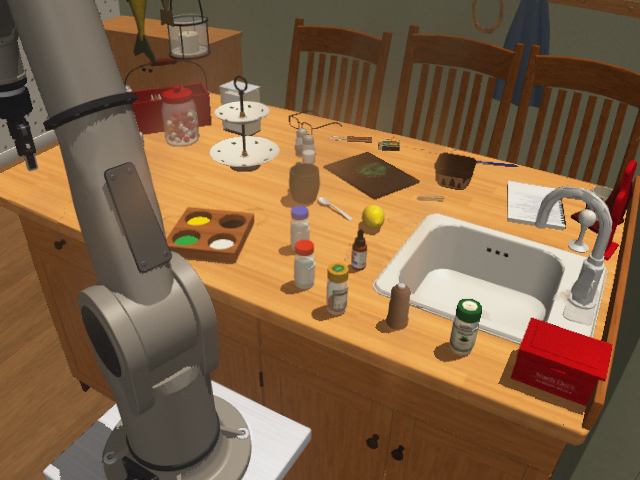

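View pics/top0.png

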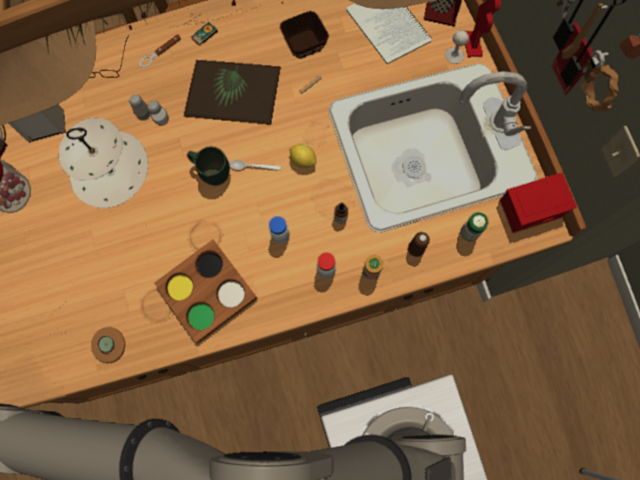

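The top view shows the block with yellow (180,288), black (209,263), white (231,293) and green (201,316) discs. It also shows blue (278,226), red (326,261), gold (373,265), mill (421,240), green jar (478,220) and dropper (341,210). The scene view agrees.

```bash
cat > m.py <<'E'
from h import *
def cloud(n,d):
    v,u=np.mgrid[:480,:640]; o,r=ray(n,np.c_[u.ravel(),v.ravel()])
    c=imaging.get_calibration(n); f=np.array(c['T'])[:3,2]
    P=o+r*(d.ravel()/(r@f))[:,None]; P[d.ravel()==0]=np.nan
    return P.reshape(480,640,3)
seeds=dict(green=(478,220),gold=(373,265),mill=(421,240),dropper=(341,210),red=(326,261),blue=(278,226))
H=dict(green=.106,gold=.106,mill=.098,dropper=.102,red=.104,blue=.104)
if __name__=='__main__':
    p=cv2.imread('pics/top0.png'); d=np.load('top0.npy'); P=cloud('top',d)
    S=cloud('scene',np.load('scene0.npy'))
    print('table z',np.nanmedian(P[300:310,300:310,2]))
    for k,(u,v) in seeds.items():
        g0=onplane('top',(u,v),H[k])[0]
        for nm,C in(('top',P),('scene',S)):
            m=(np.hypot(C[...,0]-g0[0],C[...,1]-g0[1])<.035)&(C[...,2]>.02)
            q=C[m]; h=H[k]; t=q[q[:,2]>h-.012]
            # circle fit of enclosing xy on top face
            (cx,cy),r=cv2.minEnclosingCircle(t[:,:2].astype(np.float32)) if len(t)>3 else ((0,0),0)
            print(k,nm,len(q),'zmax %.3f'%np.percentile(q[:,2],99),'top mean',t[:,:2].mean(0).round(4),'circ',round(cx,4),round(cy,4),round(r,4))
    hsv=cv2.cvtColor(p,cv2.COLOR_BGR2HSV); Hh,Ss,V=[hsv[...,i].astype(int) for i in range(3)]
    for k,(u,v),m in(('yellow',(180,288),(Hh>22)&(Hh<35)&(Ss>170)),('green',(201,316),(Hh>45)&(Hh<85)&(Ss>100)),('white',(231,293),(Ss<70)&(V>140)),('black',(209,263),(V<45))):
        n,l,st,ce=cv2.connectedComponentsWithStats(m.astype(np.uint8)); i=l[v,u]
        c,_=cv2.findContours((l==i).astype(np.uint8),cv2.RETR_EXTERNAL,cv2.CHAIN_APPROX_NONE)
        w=onplane('top',c[0][:,0],.011)[:,:2].astype(np.float32); e=cv2.fitEllipse(w)
        print(k,i,st[i][4],ce[i].round(1),'cent',onplane('top',ce[i],.011)[0].round(4),'ell',np.round(e[0]+e[1],4))
E
python3 m.py
```

```text
table z -0.0022973219692209446
green top 536 zmax 0.110 top mean [ 0.4542 -0.3125] circ 0.4552 -0.3144 0.0244
green scene 1173 zmax 0.106 top mean [ 0.4504 -0.3132] circ 0.4542 -0.3108 0.0249
gold top 410 zmax 0.110 top mean [ 0.4323 -0.0519] circ 0.4332 -0.0525 0.0212
gold scene 895 zmax 0.107 top mean [ 0.4285 -0.0525] circ 0.4337 -0.0517 0.0237
mill top 337 zmax 0.101 top mean [ 0.4575 -0.1771] circ 0.4572 -0.1775 0.0177
mill scene 693 zmax 0.098 top mean [ 0.4542 -0.1775] circ 0.456 -0.1766 0.0166
dropper top 217 zmax 0.102 top mean [ 0.5866 -0.0254] circ 0.586 -0.0245 0.006
dropper scene 388 zmax 0.098 top mean [ 0.5843 -0.0253] circ 0.5831 -0.0276 0.0044
red top 411 zmax 0.108 top mean [0.4697 0.0474] circ 0.4705 0.0474 0.0205
red scene 814 zmax 0.105 top mean [0.466  0.0459] circ 0.4703 0.0469 0.0221
blue top 424 zmax 0.108 top mean [0.5821 0.1255] circ 0.5835 0.1251 0.021
blue scene 625 zmax 0.106 top mean [0.5784 0.1261] circ 0.5817 0.1292 0.0222
yellow 10 502 [179.7 286.9] cent [0.5314 0.3918 0.011 ] ell [0.5315 0.3919 0.0587 0.0602]
green 38 522 [200.6 316.1] cent [0.449  0.3606 0.011 ] ell [0.449  0.3606 0.059  0.0596]
white 64 502 [230.7 294.3] cent [0.4787 0.2784 0.011 ] ell [0.4788 0.2785 0.0571 0.0595]
black 139 470 [209.1 263.9] cent [0.5649 0.3095 0.011 ] ell [0.565  0.3095 0.0569 0.0587]
```

>>> apply_moves --motion '[[[0.24,-0.523,0,-82,-1],[0.24,-0.523,0,-82,-1],[0.24,-0.523,0,-82,-1],[0.24,-0.523,0,-82,-1],[0.24,-0.523,0,-82,-1],[0.24,-0.523,0,-82,-1],[0.24,-0.523,0,-82,-1],[0.24,-0.523,0,-82,-1],[0.24,-0.523,0,-82,-1],[0.24,-0.523,0,-82,-1],[0.194,-0.9355,0,-82,-1],[0.194,-0.9355,0,-82,-1],[0.194,-0.9355,0,-82,-1],[0.194,-0.9355,0,-82,-1],[0.194,-0.9355,0,-82,-1],[0.194,-0.9355,0,-82,-1],[0.194,-0.9355,0,-82,-1],[0.194,-0.9355,0,-82,-1],[0.194,-0.9355,0,-82,-1]]]' --grip_force 40

```text
clock: 2.48
tcp_pos: [0.4547, -0.3111, 0.2038]
tool_rot: [-3.141, -0.001, 1.316]
ft_force: [1.0, -0.4, 0.4]
width: 0.0854
grip_force: 0.0
```

```bash
python3 - <<'E'
from h import *
s=telemetry.state(); print(s['clock'],s['tcp_pos'],s['tool_rot'],s['joint_positions'])
p,d=grab('scene'); cv2.imwrite('pics/s1.png',cv2.resize(p[200:420,360:640,::-1],None,fx=2.5,fy=2.5))
E
```

```text
2.475 [ 0.45466037 -0.31105032  0.20378895] [-3.14058335e+00 -1.06211978e-03  1.31605886e+00] [-0.09164907  0.32828219  0.72541505  1.89065828 -0.25491073  1.0175328
  0.48825599]
```

View pics/s1.png

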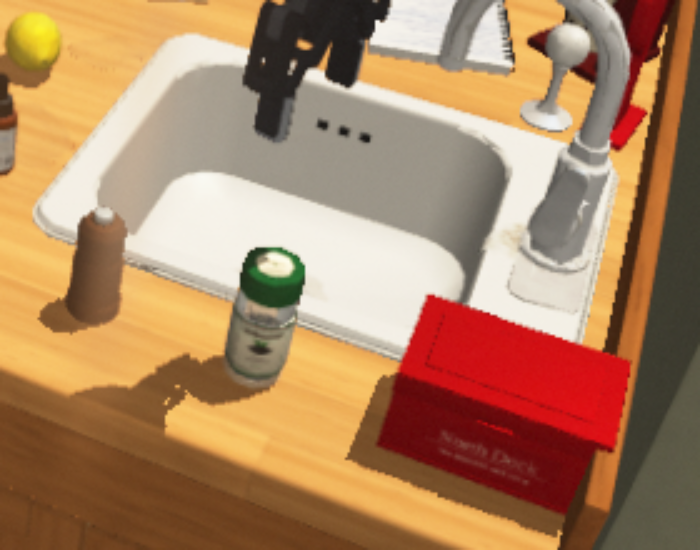

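The gripper is above the green jar, and the red box is clear of the jaws. I'm descending and gripping.

>>> apply_moves --motion '[[[0,-0.001,-0.05,0,-1],[0,-0.001,-0.09,0,-1],[0,-0.001,-0.12,0,-1],[0,-0.001,-0.149,0,-1],[0,-0.001,-0.149,0,-1],[0,-0.001,-0.149,0,1],[0,-0.001,-0.149,0,1],[0,-0.001,-0.149,0,1],[0,-0.001,-0.149,0,1],[0,-0.001,-0.149,0,1],[0,-0.001,-0.149,0,1]]]' --grip_force 40

```text
clock: 3.9
tcp_pos: [0.4553, -0.3141, 0.0568]
tool_rot: [3.139, -0.0, 1.315]
ft_force: [-0.0, 0.4, 5.0]
width: 0.0439
grip_force: 40.1
```

>>> apply_moves --motion '[[[0,0,0.03,0,1],[0,0,0.08,0,1],[0,0,0.13,0,1],[0,0,0.15,0,1],[0.04,0.34,0.15,80,1],[0.04,0.34,0.15,80,1],[0.04,0.34,0.15,80,1],[0.04,0.34,0.15,80,1],[0.04,0.34,0.15,80,1],[0.04,0.34,0.15,80,1],[-0.0045,0.6745,0.15,80,1],[-0.0045,0.6745,0.15,80,1],[-0.0045,0.6745,0.15,80,1],[-0.0045,0.6745,0.15,80,1],[-0.0045,0.6745,0.15,80,1],[-0.0045,0.6745,0.15,80,1],[-0.0045,0.6745,0.15,80,1],[-0.0045,0.6745,0.08,80,1],[-0.0045,0.6745,0.08,80,1],[-0.0045,0.6745,0.08,80,1]]]'

```text
clock: 6.4
tcp_pos: [0.4505, 0.3595, 0.1361]
tool_rot: [-3.141, 0.0, 2.709]
ft_force: [-0.4, 0.1, -0.1]
width: 0.0438
grip_force: 41.4
```

```bash
python3 - <<'E'
from h import *
a,_=grab('scene'); b,_=grab('top')
f=lambda i:cv2.resize(i,(400,400))
cv2.imwrite('pics/p2.png',np.hstack([f(a[150:300,140:290]),f(b[220:360,130:270])])[:,:,::-1])
E
```

```text
(no output)
```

View pics/p2.png

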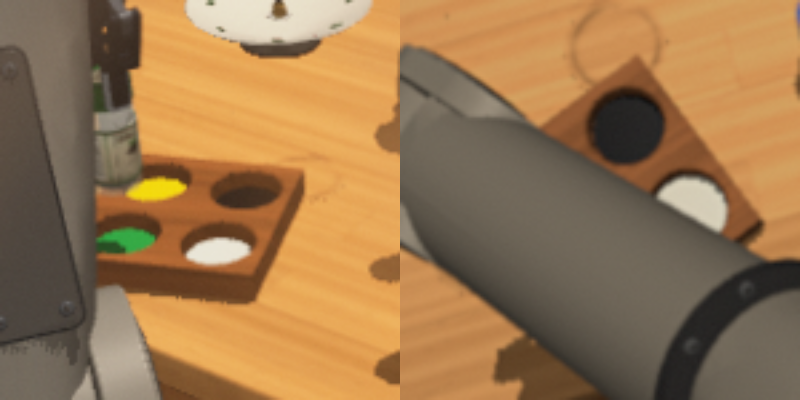

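The jar hangs over the block, with its base at about (184,217) in the scene view. That fits the green well with the jar 70 mm above its disc, so I'm lowering it with force feedback.

>>> apply_moves --motion '[[[0,0,-0.03,0,1],[0,0,-0.05,0,1],[0,0,-0.06,0,1],[0,0,-0.066,0,1],[0,0,-0.068,0,1],[0,0,-0.068,0,1],[0,0,-0.068,0,1]]]'

```text
clock: 7.38
tcp_pos: [0.4502, 0.3612, 0.0681]
tool_rot: [3.14, 0.0, 2.711]
ft_force: [0.4, -0.9, 2.1]
width: 0.0434
grip_force: 41.6
```

>>> apply_moves --motion '[[[0,0,-0.001,0,1],[0,0,-0.001,0,-1],[0,0,-0.001,0,-1],[0,0,-0.001,0,-1],[0,0,-0.001,0,-1],[0,0,0.04,0,-1],[0,0,0.09,0,-1],[0,0,0.135,0,-1],[0,0,0.135,0,-1],[0.01,-0.21,0.135,-72,-1],[0.01,-0.21,0.135,-72,-1],[0.01,-0.21,0.135,-72,-1],[0.01,-0.21,0.135,-72,-1],[-0.017,-0.413,0.135,-72,-1],[-0.017,-0.413,0.135,-72,-1],[-0.017,-0.413,0.135,-72,-1],[-0.017,-0.413,0.135,-72,-1],[-0.017,-0.413,0.135,-72,-1],[-0.017,-0.413,0.135,-72,-1]]]'

```text
clock: 9.75
tcp_pos: [0.4327, -0.051, 0.2019]
tool_rot: [-3.141, 0.0, 1.456]
ft_force: [-0.1, -0.5, 0.2]
width: 0.0853
grip_force: 0.0
```

```bash
python3 - <<'E'
from h import *
a,_=grab('scene'); b,_=grab('top')
f=lambda i:cv2.resize(i,(400,400))
cv2.imwrite('pics/p3.png',np.hstack([f(a[150:350,150:350]),f(b[200:360,130:290])])[:,:,::-1])
print(telemetry.state()['joint_positions'])
E
```

```text
[-0.58902432  0.068456    0.59975405  2.13013106 -0.04708861  0.95593831
 -0.07714759]
```

View pics/p3.png

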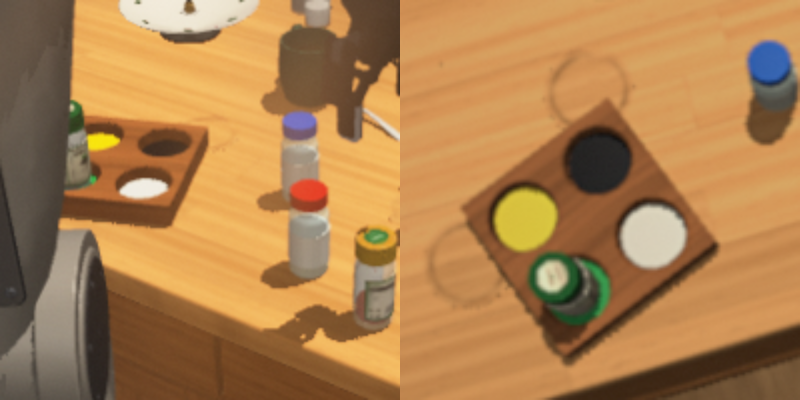

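The green jar stands upright in the green well, with its cap at (555,278) in the top crop. I'm picking up the gold jar next.

>>> apply_moves --motion '[[[0,0,-0.05,0,-1],[0,0,-0.09,0,-1],[0,0,-0.12,0,-1],[0,0,-0.146,0,-1],[0,0,-0.146,0,-1],[0,0,-0.146,0,1],[0,0,-0.146,0,1],[0,0,-0.146,0,1],[0,0,-0.146,0,1],[0,0,-0.146,0,1],[0,0,-0.146,0,1]]]' --grip_force 40

```text
clock: 11.22
tcp_pos: [0.4337, -0.052, 0.0574]
tool_rot: [3.14, -0.001, 1.454]
ft_force: [-0.3, -0.4, 7.0]
width: 0.04
grip_force: 39.4
```

>>> apply_moves --motion '[[[0,0,0.03,0,1],[0,0,0.08,0,1],[0,0,0.13,0,1],[0,0,0.15,0,1],[0.099,0.444,0.15,72,1],[0.099,0.444,0.15,72,1],[0.099,0.444,0.15,72,1],[0.099,0.444,0.15,72,1],[0.099,0.444,0.15,72,1],[0.099,0.444,0.15,72,1],[0.099,0.444,0.15,72,1],[0.099,0.444,0.15,72,1],[0.099,0.444,0.15,72,1],[0.099,0.444,0.15,72,1],[0.099,0.444,0.09,72,1],[0.099,0.444,0.05,72,1],[0.099,0.444,0.025,72,1],[0.099,0.444,0.013,72,1],[0.099,0.444,0.012,72,1],[0.099,0.444,0.012,72,1]]]'

```text
clock: 13.72
tcp_pos: [0.5324, 0.3914, 0.0694]
tool_rot: [3.141, 0.001, 2.71]
ft_force: [-0.1, -1.2, -1.3]
width: 0.0399
grip_force: 41.8
```

>>> apply_moves --motion '[[[0,0,-0.001,0,1],[0,0,-0.001,0,1],[0,0,-0.001,0,-1],[0,0,-0.001,0,-1],[0,0,-0.001,0,-1],[0,0,-0.001,0,-1],[0,0,0.04,0,-1],[0,0,0.09,0,-1],[0,0,0.135,0,-1],[0,0,0.135,0,-1],[-0.0745,-0.569,0.135,-86,-1],[-0.0745,-0.569,0.135,-86,-1],[-0.0745,-0.569,0.135,-86,-1],[-0.0745,-0.569,0.135,-86,-1],[-0.0745,-0.569,0.135,-86,-1],[-0.0745,-0.569,0.135,-86,-1],[-0.0745,-0.569,0.135,-86,-1],[-0.0745,-0.569,0.135,-86,-1],[-0.0745,-0.569,0.135,-86,-1],[-0.0745,-0.569,0.135,-86,-1]]]'

```text
clock: 16.23
tcp_pos: [0.4553, -0.1815, 0.203]
tool_rot: [-3.141, 0.002, 1.203]
ft_force: [0.3, 0.4, 1.2]
width: 0.0856
grip_force: 0.0
```

```bash
python3 - <<'E'
from h import *
a,_=grab('scene'); b,_=grab('top')
f=lambda i:cv2.resize(i,(400,400))
cv2.imwrite('pics/p4.png',np.hstack([f(a[150:400,150:400]),f(b[200:360,130:290])])[:,:,::-1])
print(telemetry.state()['tcp_pos'])
E
```

```text
[ 0.4564192  -0.17829263  0.20278254]
```

View pics/p4.png

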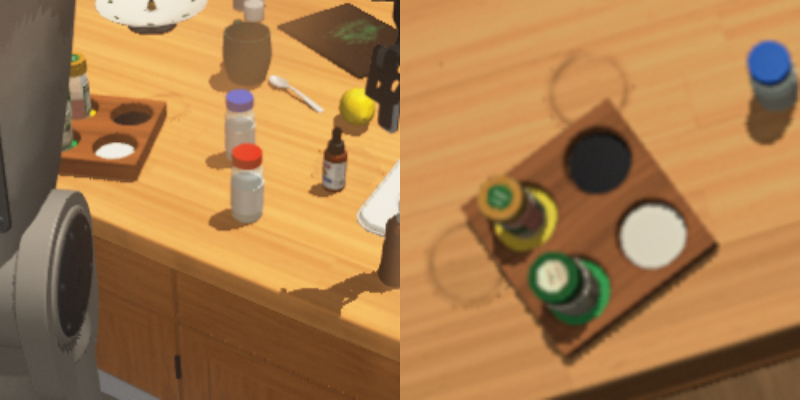

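The gold jar stands upright in the yellow well, at (505,195) in the crop. Next is the mill.

>>> apply_moves --motion '[[[0,0,0,0,-1],[0,0,-0.05,0,-1],[0,0,-0.09,0,-1],[0,0,-0.12,0,-1],[0,0,-0.152,0,-1],[0,0,-0.152,0,-1],[0,0,-0.152,0,1],[0,0,-0.152,0,1],[0,0,-0.152,0,1],[0,0,-0.152,0,1],[0,0,-0.152,0,1],[0,0,-0.152,0,1]]]' --grip_force 40

```text
clock: 17.82
tcp_pos: [0.4584, -0.1774, 0.0525]
tool_rot: [3.139, -0.001, 1.21]
ft_force: [-0.1, 0.0, 6.3]
width: 0.0341
grip_force: 39.4
```

>>> apply_moves --motion '[[[0,0,0.03,0,1],[0,0,0.08,0,1],[0,0,0.13,0,1],[0,0,0.155,0,1],[0.0235,0.4555,0.155,86,1],[0.0235,0.4555,0.155,86,1],[0.0235,0.4555,0.155,86,1],[0.0235,0.4555,0.155,86,1],[0.0235,0.4555,0.155,86,1],[0.0235,0.4555,0.155,86,1],[0.0235,0.4555,0.155,86,1],[0.0235,0.4555,0.155,86,1],[0.0235,0.4555,0.155,86,1],[0.0235,0.4555,0.155,86,1],[0.0235,0.4555,0.09,86,1],[0.0235,0.4555,0.06,86,1],[0.0235,0.4555,0.06,86,1]]]'

```text
clock: 19.95
tcp_pos: [0.4793, 0.2753, 0.1095]
tool_rot: [-3.136, -0.002, 2.706]
ft_force: [-0.1, 0.2, -2.1]
width: 0.0336
grip_force: 39.7
```

```bash
python3 - <<'E'
from h import *
a,_=grab('scene')
cv2.imwrite('pics/p5.png',cv2.resize(a[130:290,150:350],(800,600))[:,:,::-1])
print(telemetry.state()['tcp_pos'],telemetry.state()['ft_force'])
E
```

```text
[0.48078794 0.27653536 0.11139952] [ 0.69233651  0.06201811 -0.77267076]
```

View pics/p5.png

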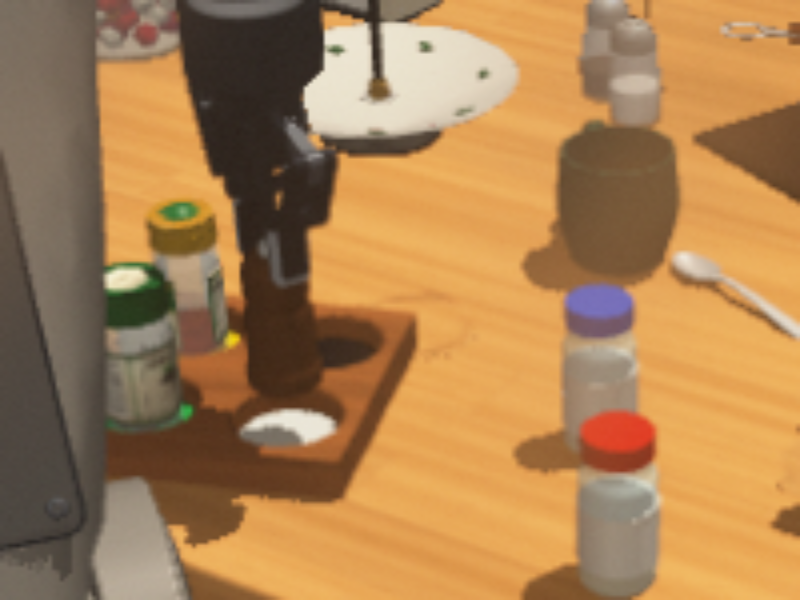

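The mill hangs upright above the white disc, with its base at (283,385) in the crop, so I'm lowering it.

>>> apply_moves --motion '[[[0,0,-0.02,0,1],[0,0,-0.035,0,1],[0,0,-0.043,0,1],[0,0,-0.047,0,1],[0,0,-0.047,0,1],[0,0,-0.048,0,1],[0,0,-0.048,0,1]]]'

```text
clock: 20.88
tcp_pos: [0.4814, 0.2786, 0.064]
tool_rot: [3.14, 0.001, 2.711]
ft_force: [0.3, -0.6, 2.0]
width: 0.0342
grip_force: 40.4
```

>>> apply_moves --motion '[[[0,0,0,0,-1],[0,0,0,0,-1],[0,0,0,0,-1],[0,0,0,0,-1],[0,0,0.04,0,-1],[0,0,0.09,0,-1],[0,0,0.139,0,-1],[0,0,0.139,0,-1],[0.105,-0.3035,0.139,-68,-1],[0.105,-0.3035,0.139,-68,-1],[0.105,-0.3035,0.139,-68,-1],[0.105,-0.3035,0.139,-68,-1],[0.105,-0.3035,0.139,-68,-1],[0.105,-0.3035,0.139,-68,-1],[0.105,-0.3035,0.139,-68,-1],[0.105,-0.3035,0.139,-68,-1],[0.105,-0.3035,0.139,-68,-1]]]'

```text
clock: 23.0
tcp_pos: [0.5854, -0.0248, 0.2017]
tool_rot: [-3.141, 0.0, 1.526]
ft_force: [-0.2, -0.2, 0.2]
width: 0.0857
grip_force: 0.0
```

```bash
python3 - <<'E'
from h import *
a,_=grab('scene'); b,_=grab('top')
f=lambda i:cv2.resize(i,(400,400))
cv2.imwrite('pics/p6.png',np.hstack([f(a[130:330,200:400]),f(b[180:360,130:310])])[:,:,::-1])
print(telemetry.state()['tcp_pos'])
E
```

```text
[ 0.58556665 -0.02479999  0.20208668]
```

View pics/p6.png

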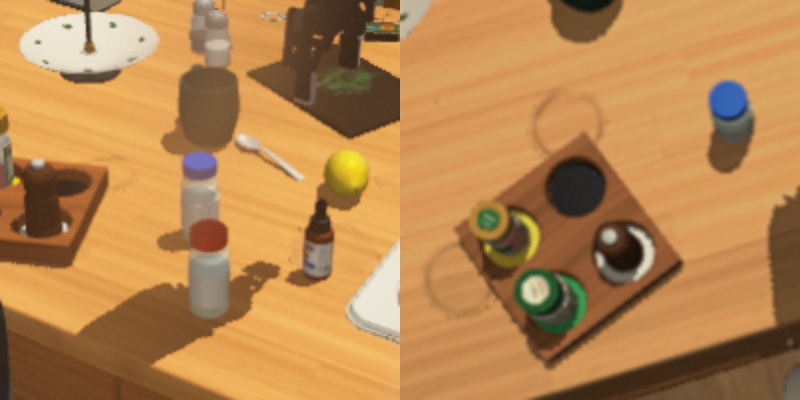

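The mill stands upright in the white well, at (612,240) in the crop. Last is the dropper.

>>> apply_moves --motion '[[[0,0,-0.05,0,-1],[0,0,-0.09,0,-1],[0,0,-0.13,0,-1],[0,0,-0.155,0,-1],[0,0,-0.163,0,-1],[0,0,-0.163,0,-1],[0,0,-0.163,0,1],[0,0,-0.163,0,1],[0,0,-0.163,0,1],[0,0,-0.163,0,1],[0,0,-0.163,0,1],[0,0,-0.163,0,1],[0,0,-0.163,0,1]]]' --grip_force 35

```text
clock: 24.72
tcp_pos: [0.5863, -0.0252, 0.0398]
tool_rot: [3.141, -0.0, 1.524]
ft_force: [-0.2, 0.6, 4.9]
width: 0.0219
grip_force: 34.3
```

>>> apply_moves --motion '[[[0,0,0.02,0,1],[0,0,0.06,0,1],[0,0,0.11,0,1],[0,0,0.16,0,1],[0,0,0.16,0,1],[-0.023,0.3345,0.16,68,1],[-0.023,0.3345,0.16,68,1],[-0.023,0.3345,0.16,68,1],[-0.023,0.3345,0.16,68,1],[-0.023,0.3345,0.16,68,1],[-0.023,0.3345,0.16,68,1],[-0.023,0.3345,0.16,68,1],[-0.023,0.3345,0.16,68,1],[-0.023,0.3345,0.1,68,1],[-0.023,0.3345,0.06,68,1],[-0.023,0.3345,0.06,68,1],[-0.023,0.3345,0.06,68,1]]]'

```text
clock: 26.85
tcp_pos: [0.5639, 0.3093, 0.1009]
tool_rot: [3.14, 0.001, 2.709]
ft_force: [0.8, 0.7, -0.6]
width: 0.0215
grip_force: 34.4
```

```bash
python3 - <<'E'
from h import *
a,_=grab('scene')
cv2.imwrite('pics/p7.png',cv2.resize(a[130:290,150:350],(800,600))[:,:,::-1])
print(telemetry.state()['tcp_pos'],telemetry.state()['ft_force'])
E
```

```text
[0.5642343  0.30968674 0.10150153] [0.03780265 0.15065363 0.00743188]
```

View pics/p7.png

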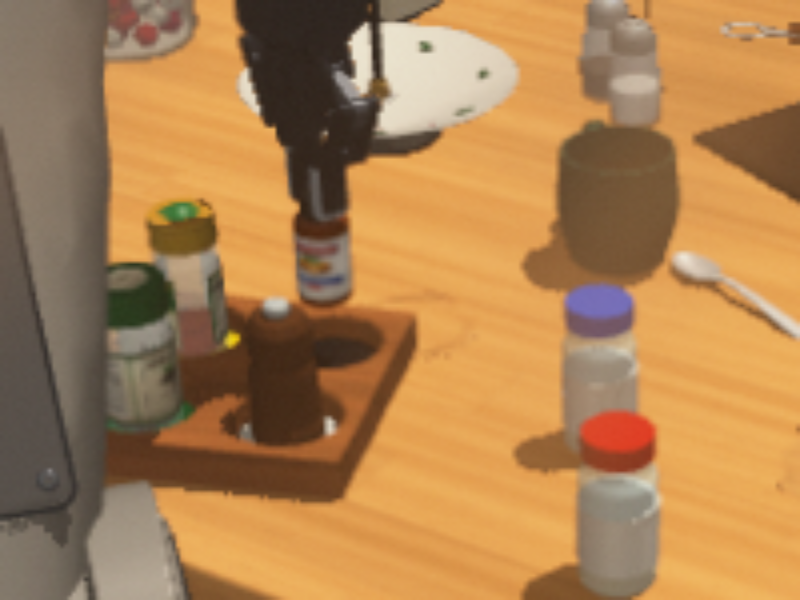

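The dropper hangs upright over the black well, with its base at (325,297) in the crop, so I'm lowering it.

>>> apply_moves --motion '[[[0,0,-0.02,0,1],[0,0,-0.035,0,1],[0,0,-0.043,0,1],[0,0,-0.047,0,1],[0,0,-0.048,0,1],[0,0,-0.049,0,1],[0,0,-0.049,0,1],[0,0,-0.049,0,1]]]'

```text
clock: 27.9
tcp_pos: [0.5631, 0.3095, 0.0508]
tool_rot: [3.141, 0.0, 2.711]
ft_force: [-0.1, -0.4, 1.3]
width: 0.0214
grip_force: 34.6
```

Release and retreat. The arm then stops high and clear of everything, toward the front-left.

>>> apply_moves --motion '[[[0,0,0,0,-1],[0,0,0,0,-1],[0,0,0,0,-1],[0,0,0,0,-1],[0,0,0,0,-1],[0,0,0.03,0,-1],[0,0,0.08,0,-1],[0,0,0.13,0,-1],[0,0,0.18,0,-1],[0,0,0.2,0,-1],[0,-0.25,0.2,0,-1],[0,-0.25,0.2,0,-1],[0,-0.25,0.2,0,-1],[0,-0.25,0.2,0,-1],[0,-0.25,0.2,0,-1],[0,-0.25,0.2,0,-1],[0,-0.25,0.2,0,-1]]]'

```text
clock: 30.02
tcp_pos: [0.5627, 0.0612, 0.2501]
tool_rot: [3.141, -0.0, 2.714]
ft_force: [-0.3, -0.4, -0.8]
width: 0.0852
grip_force: 0.0
```

```bash
python3 - <<'E'
from h import *
a,_=grab('scene'); b,_=grab('top')
f=lambda i:cv2.resize(i,(400,400))
cv2.imwrite('pics/p8.png',np.hstack([f(a[130:330,150:350]),f(b[180:360,130:310])])[:,:,::-1])
E
```

```text
(no output)
```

View pics/p8.png

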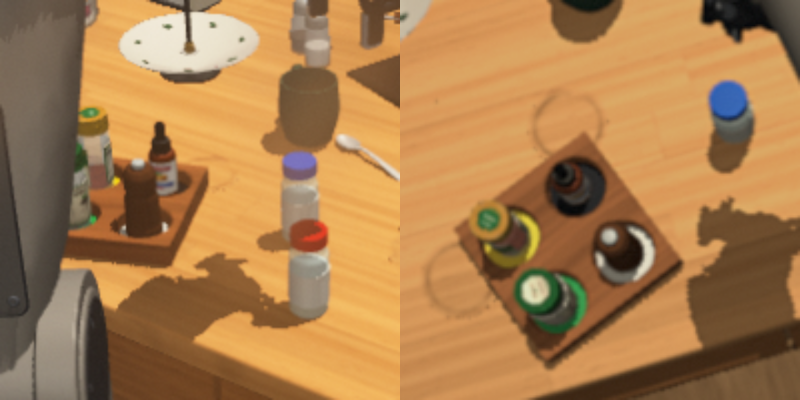

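All four stand upright in their own wells, with the dropper at (570,178) in the top crop. The red and blue jars are where they were, so I'm handing in.

```bash
python3 -c "
from rig import job; print(job.finish_job())"
```

```text
the job is handed in; nothing more can be done
None
```

The job is handed in: the green jar, gold jar, pepper mill and dropper bottle each stand upright on their own discs, placed in the order asked in about 30 s, and the red and blue jars were not moved.

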